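# Load the charging caddy and hold it up level

## Task

Plug the battery pack with the green cap fully home into the empty blue socket of the charging caddy while the caddy stands on the bench, and let go of it. Then take the caddy by its orange handle, lift it at least 10 cm clear of the bench with the pack still plugged in, and finish while holding it there steady and level: do not put it down or let go. Leave the red-capped faulty pack, the jar, the tape roll and the parts tray alone.

Things in the scene. Friction and masses are not known exactly. Their poses are not given: they have to be found in the camera images.
- battery: The good pack, upright, plug down on the green mat, 64 mm high. Lower 26 mm: grey plug 26 (x) by 34 (y) mm, its lowest 4 mm stepped in to 22 by 30. Above a flat shoulder: housing 34 (x) by 42 (y) by 38 mm high, black with a bright green cap (top 10 mm). 0.12 to 0.19 kg. Origin: centre of its underside, z up; symmetric under a half turn about z.
- battery_shoulder (a point): Point of the pack: centre of the shoulder plane, 26 mm above its underside, axes as the pack.
- faulty: Bystander: faulty pack of the same shape, but with a red cap, also standing on the mat. Origin: centre of its underside.
- caddy: Loose charging caddy, 0.46 kg empty. Grey base 190 (x) by 130 (y) by 10 mm; on its +x side a blue socket block 60 by 70, top 40 mm above the bench; at x = -60 mm a white power module 50 by 70, top 55 mm up; orange handle across the middle. With the pack in, it nearly balances under the handle. Origin: centre of its underside, z up.
- socket (a point): Centre of the socket's mouth, at caddy (60, 0, 40) mm, axes as the caddy. Hole 29 (x) by 37 (y) mm, 30 mm deep, bevelled mouth. The plug goes in with its x and y along the socket's (either way round) until the shoulder rests on the block's top: battery_shoulder then meets this point. It slides in by its own weight or a light push.
- handle: Orange handle bar of the caddy, rigid with it: 14 (x) by 120 (y) by 18 (z) mm, origin at the bar's centre, 105 mm above the caddy's underside; carried by two thin posts 12 by 10 mm at y = +55 and -55 mm. Axes as the caddy.
- mat: Fixed green work mat, 220 (x) by 180 (y) by 3 mm, on which both packs stand. Origin: centre of its underside.
- jar: Bystander: green glass jar with yellow cap, 60 mm across, 90 mm high. Origin: centre of its underside.
- tape: Bystander: red tape roll lying flat, 90 mm across, 20 mm high. Origin: centre of its underside.
- tray: Bystander: white divided parts tray, 80 by 220 mm, 32 mm high. Origin: centre of its underside.
There are look-alikes about, which are no part of the job. Of the things that look like the caddy, the larger one is meant.

How it is judged (in metres and radians):
On the way:
1. the green-capped pack is fully home in the socket and let go, the caddy standing on the bench (distance between battery_shoulder and socket below 0.004 m and angle between the z axis of battery and the z axis of caddy, either way round below 0.07 rad and contact force between the fingers and battery below 0.1 N and height (world z) of caddy below 0.005 m and angle between caddy's own z axis and vertical below 0.05 rad), for 0.2 s.
At the end, for the whole second after the job is handed in: Caddy held by the handle (over 3 N), underside over 90 mm up, within 0.1 rad of level, under 20 mm/s and 0.1 rad/s, touching no bystander; green pack untouched by the fingers and home in the socket (shoulder within 4 mm of the mouth centre, straight within 0.07 rad) (height (world z) of caddy above 0.09 m and angle between caddy's own z axis and vertical below 0.1 rad and linear speed of caddy below 0.02 m/s and angular speed of caddy below 0.1 rad/s and contact force between the fingers and handle above 3 N and contact force between the fingers and battery below 0.1 N and distance between battery_shoulder and socket below 0.004 m and angle between the z axis of battery and the z axis of caddy, either way round below 0.07 rad and contact force between caddy and jar below 0.1 N and contact force between caddy and faulty below 0.1 N and contact force between caddy and tape below 0.1 N and contact force between caddy and tray below 0.1 N); the arm keeps its last pose, push and grip.
It fails at once if the caddy is tipped by more than 0.35 rad (angle between caddy's own z axis and vertical above 0.35 rad).
It fails at once if the faulty pack is moved over 30 mm or tipped (distance of faulty from where it was at the start of the episode above 0.03 m or angle between faulty's own z axis and vertical above 0.4 rad).
It fails at once if the jar is moved over 30 mm or tipped (distance of jar from where it was at the start of the episode above 0.03 m or angle between jar's own z axis and vertical above 0.4 rad).
It fails at once if the tape roll or the parts tray is moved over 30 mm (distance of any of tape, tray from where it was at the start of the episode above 0.03 m).
It also fails if it takes over 56 s, if anything falls off the work surface, if the arm or the gripper's body presses on something with over 40 N, if the wrist force passes 120 N, or if a joint passes its speed limit or range.

## Robot

A 6-joint arm with a two-finger parallel gripper is mounted at the origin on the work surface. World frame = base frame: x ahead of the robot, y to its left, z up, the work surface at z = 0. Lengths are in mm, angles in rad, forces in N, time in s.
With the tool pointing down it reaches from about 325 to 900 mm from the base axis. Payload 6.1 kg.
Tool frame: the origin (TCP) lies at the centre of the arm's flange, where the gripper is bolted on; the fingertips stand 182 mm ahead of it and the grasp point (between the pads) lies 164 mm ahead of it (ctrl.tips_ahead is the distance from the TCP to the fingertips, in mm); z points along the fingers, y is the line along which they close (so a half turn about z gives the same grasp; the last joint's range is limited). The gripper opens to 87 mm and grips with 3 to 60 N. Pads are 19 mm wide; open, the fingers measure 117 mm over their backs; the gripper's body (75 mm by 190 mm) begins 51 mm behind the grasp point.
Start: joints at [1.133, 0.22, 1.526, -0, 1.395, -0.126], TCP at [191.732, 594.858, 404.738] pointing down, gripper open.
Joint ranges: [-2.98, 2.98], [-0.91, 2.08], [0.09, 2.57], [-1.24, 4.39], [0.2, 2.65], [-2.68, 2.68]. Speed limits (rad/s): [2.57, 2.57, 3.01, 3.14, 3.14, 3.14].

## Interface

Orientations are given as a rotation vector (axis times angle).
In Python, from plant import readout, camera, camera_params, ticket, ctrl gives the robot as it stands.
- The arm moves only by the shell command python3 -m jog 'ROWS' [OPENING]. ROWS is JSON, a list of rows, each a list of 6 numbers: the shift along the tool's x, y, z in units of 200 mm (1.0 is 200 mm), then the turn, a rotation vector about the tool's x, y, z in units of 120 degrees (1.0 is 120 degrees). In form: [[tx, ty, tz, wx, wy, wz], ...]. A call has 1 to 8 rows; each row is the pose to reach, as a shift and turn from the pose commanded when the call began, along the tool's axes at that moment; what a row does not reach only later rows make up. A row lasts 1/8 s, in which the tool goes at most 62.5 mm and 10.7 degrees, less where a joint would pass 70% of its speed; a pose out of reach is approached as far as the arm can. A call with a number of a shift or a turn outside -1 to 1 is refused whole. A call with a gripper value outside its range is refused whole. OPENING is the closure, from 0 (fully open) to 1 (shut), set as the call begins (- or left out, the last holds). The fingers move at their own pace and stop on an object; the grip force is fixed at half the most. Time passes only in rows, so rows that repeat a pose let the fingers close. It gives the time, the measured TCP pose, the force, the opening and the grip force at its end, in the units of the state.
- readout.state(): the state, without advancing time (a new reading comes with each control period).
- camera(name): name is "scene" or "side" or "wrist"; returns (picture, depth): 420x560x3 uint8, blue, green, red; 420x560 float32, mm along the optical axis (not along the pixel's ray), 0 where there is no reading.
- camera_params(name): a dict with "mtx" (3x3 intrinsics, pixels), "view" (4x4, takes a point from world to camera coordinates). Camera axes: x right, y up, looking along -z (the intrinsics and any distortion apply to the point x, -y, -z); pixel columns grow to the right and rows downward; lengths in mm; the calibration is good to about 2 mm. A picture is of the moment at which its call begins: read the wrist's pose just before it. camera_params takes no time and is no camera call; for the wrist camera it gives the pose at the moment of the call.
- ticket.job_done(): hands the job in; it is judged then, once.
The state is a dict: "time_s": time; "joints": joint angles; "joint_velocities": joint speeds; "tau": joint torques, N m; "position": TCP position; "orientation": TCP orientation; "contact_force": force on the tool from outside, world axes, zero at the start; "torque": the same for the moment, N m; "opening": finger opening in mm; "gripper_force": force on a finger pad.
Only numpy, scipy, OpenCV 4.12 (cv2) and the standard library are available. Lean on these libraries where they do the work, as an engineer would, in place of code of your own. Each camera call takes 0.05 s, during which the arm holds its last target. There are 200 camera calls.

## Working session

There is one attempt and no reset: what is moved stays moved. The work goes in short steps, Python scripts to look and compute and a shell command to move; the robot and the scene stay as the last step left them, time stands still between calls to the robot, and variables do not carry over. Pictures are saved under pics/ and viewed, at most 10 in all, crops included, and the job is handed in when it is done.

```bash
mkdir -p pics; ls; cat > h.py <<'E'
import numpy as np, cv2
from scipy.spatial.transform import Rotation as R
from plant import readout, camera, camera_params, ticket, ctrl
def cloud(name):
    p=camera_params(name); im,d=camera(name)
    K=np.array(p["mtx"]); V=np.array(p["view"])
    v,u=np.mgrid[0:d.shape[0],0:d.shape[1]]
    x=(u-K[0,2])/K[0,0]*d; y=(v-K[1,2])/K[1,1]*d
    P=np.stack([x,-y,-d,np.ones_like(d)],-1)@np.linalg.inv(V).T
    return im,d,P[...,:3]
E
python3 - <<'E'
from h import *
for n in ("scene","side"):
    im,d,P=cloud(n); cv2.imwrite(f"pics/{n}0.png",im); np.savez(f"{n}0.npz",im=im,d=d,P=P)
    print(camera_params(n))
s=readout.state(); print(s)
E
```

```text
pics
{'mtx': array([[455.20512998,   0.        , 288.71925206],
       [  0.        , 455.20512998, 215.17209692],
       [  0.        ,   0.        ,   1.        ]]), 'view': array([[ 8.36571118e-01,  5.47839157e-01,  4.58501002e-03,
        -4.88091150e+02],
       [-4.33911155e-01,  6.57443053e-01,  6.16027387e-01,
         1.88606183e+02],
       [ 3.34469542e-01, -5.17340207e-01,  7.87711392e-01,
        -1.41238860e+03],
       [ 0.00000000e+00,  0.00000000e+00,  0.00000000e+00,
         1.00000000e+00]])}
{'mtx': array([[386.6070613 ,   0.        , 278.58590723],
       [  0.        , 386.6070613 , 211.47002287],
       [  0.        ,   0.        ,   1.        ]]), 'view': array([[ 9.23440504e-01, -3.83736992e-01, -1.88590193e-03,
        -5.05923505e+02],
       [ 2.12593371e-01,  5.07489682e-01,  8.35019929e-01,
        -2.03177937e+02],
       [-3.19470960e-01, -7.71492154e-01,  5.50216468e-01,
        -9.43736324e+02],
       [ 0.00000000e+00,  0.00000000e+00,  0.00000000e+00,
         1.00000000e+00]])}
{'time_s': 0.1, 'joints': array([ 1.13288613e+00,  2.21147280e-01,  1.52748623e+00, -1.27828921e-05,
        1.39475161e+00, -1.26088540e-01]), 'joint_velocities': array([ 0.00192083, -0.00251167, -0.00059932, -0.00065345,  0.00012976,
       -0.00138292]), 'tau': array([ 1.88141901e-03, -4.95941556e+01, -3.88519585e+01,  7.04261404e-02,
        5.15306485e-02, -7.31975206e-05]), 'position': array([191.6386257 , 594.63475823, 403.75192187]), 'orientation': array([-4.87747080e-01, -3.10300531e+00,  2.70945994e-03]), 'contact_force': array([ 0.12736808, -0.12841118,  0.48928173]), 'torque': array([ 0.00466091, -0.04874207, -0.00212139]), 'gripper_force': 0.0, 'opening': 87.22623159040467}
```

View pics/scene0.png

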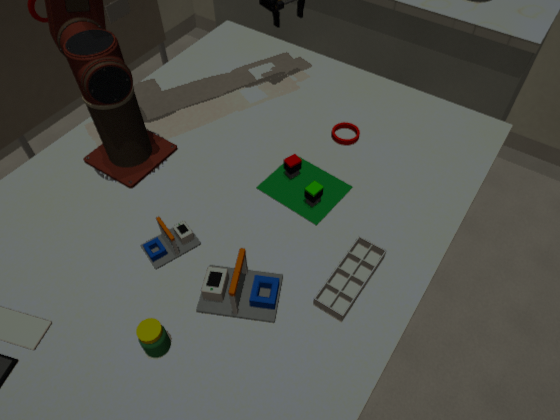

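View pics/side0.png

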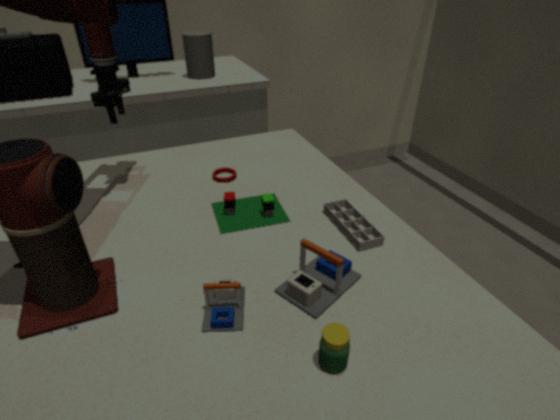

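Scene picture: two caddies – small one at px (170,240), larger one at (240,290); the larger is meant. Packs: green cap at (314,190) is the good one, red cap at (292,163) is faulty. Bystanders: tape (345,133), tray (350,278), jar (152,337). The side view agrees, with the green pack at (268,203) and the large caddy at (320,280).

```bash
cat > seg.py <<'E'
from h import *
def seg(im,P,col,box=None,zr=(5,150)):
    hsv=cv2.cvtColor(im,cv2.COLOR_BGR2HSV); H,S,V=[hsv[...,i].astype(int) for i in range(3)]
    m={"green":(abs(H-60)<15)&(S>150)&(V>60),"red":((H<5)|(H>174))&(S>150)&(V>50),"blue":(abs(H-110)<14)&(S>130)&(V>50),
       "orange":(abs(H-14)<8)&(S>150)&(V>80),"white":(S<45)&(V>90),"yellow":(abs(H-28)<6)&(S>150)}[col]
    m=m&(P[...,2]>zr[0])&(P[...,2]<zr[1])
    if box is not None:
        m&=(P[...,0]>box[0])&(P[...,0]<box[1])&(P[...,1]>box[2])&(P[...,1]<box[3])
    return m
def rect(Q):
    (c,s,a)=cv2.minAreaRect(Q[:,:2].astype(np.float32)); return np.round(c,1),np.round(s,1),round(a,1)
E
python3 - <<'E'
from seg import *
for n in ("scene","side"):
    z=np.load(f"{n}0.npz"); im,P=z["im"],z["P"]
    print(n)
    for c,zr in (("green",(57,75)),("red",(57,75)),("red",(8,30)),("blue",(30,50)),("orange",(60,130)),("yellow",(75,110))):
        m=seg(im,P,c,(200,1100,-600,700),zr)
        k,l,st,ce=cv2.connectedComponentsWithStats(cv2.morphologyEx(m.astype(np.uint8),cv2.MORPH_CLOSE,np.ones((3,3))))
        for i in range(1,k):
            mm=(l==i)&m
            if mm.sum()>12:
                Q=P[mm]; print(c,mm.sum(),ce[i].round(0),Q.mean(0).round(1),*rect(Q),"z",np.percentile(Q[:,2],[5,50,95]).round(1))
im=cv2.imread("pics/scene0.png")[140:340,120:400]
cv2.imwrite("pics/crop0.png",np.clip(cv2.resize(im,None,fx=2.8,fy=2.8,interpolation=cv2.INTER_CUBIC)*1.5,0,255).astype(np.uint8))
E
```

```text
scene
green 148 [314. 188.] [570.8 142.8  65.9] [569.8 143.3] [44.1 35.1] 79.9 z [63.  65.9 68.4]
red 126 [292. 160.] [465.  198.7  65.9] [464.2 199.4] [40.  34.5] 70.2 z [62.6 66.2 68.7]
red 233 [345. 133.] [512.7 435.7  16.4] [512.  439.5] [85.9 91.7] 17.8 z [ 8.9 17.2 21.4]
blue 510 [264. 289.] [ 628.2 -175.8   38.8] [ 627.6 -175.6] [60.5 71.4] 24.9 z [35.6 38.9 41.7]
orange 94 [165. 228.] [ 334.6 -188.2   78.5] [ 332.8 -187.4] [ 9.1 79.4] 70.0 z [75.5 78.6 81.1]
orange 249 [236. 271.] [ 575.5 -204.1  112.9] [ 573.6 -200.4] [ 12.9 119.8] 24.6 z [110.4 112.7 115.6]
yellow 508 [149. 331.] [ 499.3 -411.6   88.4] [ 497.8 -410.1] [50.1 51.1] 49.3 z [81.3 88.9 91.7]
side
green 79 [267. 198.] [567.9 138.   66. ] [568.5 140.7] [43.7 32.7] 78.8 z [62.2 66.5 68. ]
red 74 [229. 196.] [460.6 193.5  65.4] [461.8 200.3] [44.6 28. ] 72.7 z [58.9 66.2 68. ]
red 130 [224. 174.] [509.1 431.9  15. ] [510.3 436.4] [88.5 81. ] 74.4 z [ 9.1 15.  20.3]
blue 100 [326. 264.] [ 603.5 -178.2   39.5] [ 607.9 -179.8] [24.5 61.8] 23.5 z [37.2 39.6 41.7]
blue 45 [346. 263.] [ 652.2 -195.7   38.9] [ 653.  -198.4] [35.2 15.4] 59.1 z [35.6 39.4 41.4]
orange 150 [322. 251.] [ 572.8 -206.5  113.4] [ 572.3 -203.7] [ 11.3 113.7] 25.0 z [111.3 113.5 115.1]
orange 110 [222. 285.] [ 333.  -189.7   79.4] [ 332.2 -189. ] [ 9.5 77.6] 69.8 z [77.4 79.5 81. ]
yellow 524 [335. 336.] [ 492.1 -415.    88.7] [ 493.7 -412. ] [49.7 47.4] 59.0 z [79.3 89.5 91.3]
```

View pics/crop0.png

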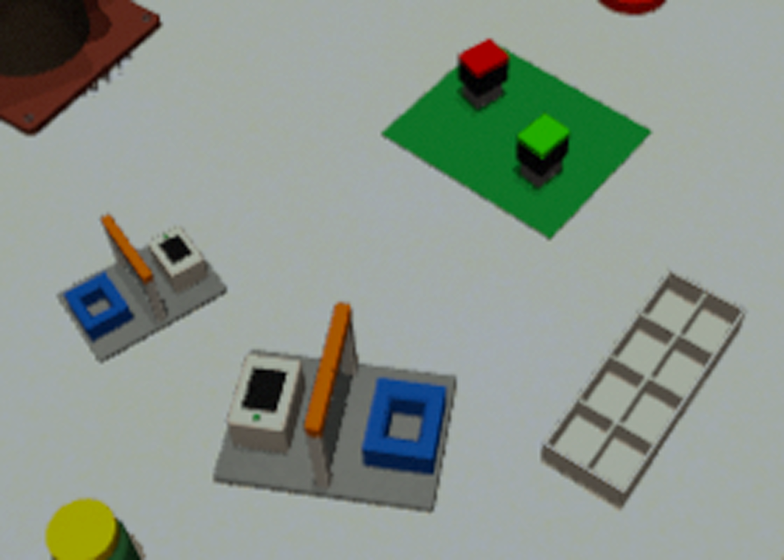

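The crop confirms it: the larger caddy at crop px (335,410) has an empty blue socket at (405,425) and its orange handle at (330,370). The green-capped pack is at (543,150) and the red one at (483,85). The smaller look-alike at (140,290) is not part of the job. Next I move over the pack for a wrist view.

```bash
cat >> h.py <<'E'
def plan(pos,psi):
    "total shift/turn in jog units from the present pose to TCP pos (mm), tool y heading psi (deg), tool down"
    s=readout.state(); c,t=np.cos(np.radians(psi)),np.sin(np.radians(psi))
    Rt=np.array([[-t,c,0],[c,t,0],[0,0,-1]]).T
    R0=R.from_rotvec(s["orientation"]).as_matrix()
    sh=R0.T@(np.array(pos)-s["position"])/200
    w=R.from_matrix(R0.T@Rt).as_rotvec(degrees=True)/120
    print("shift",sh.round(4),"turn",w.round(4),"| pos",s["position"].round(1),"t",s["time_s"],"F",s["contact_force"].round(1),"open",round(s["opening"],1),"grip",round(s["gripper_force"],1),"j",s["joints"].round(2))
E
python3 -c "
from h import *
plan((540,140,380),79.9)"
```

```text
shift [-2.3552 -1.629   0.1212] turn [-0.0008 -0.0002 -0.0647] | pos [191.6 594.6 403.8] t 0.1 F [ 0.1 -0.1  0.5] open 87.2 grip 0.0 j [ 1.13  0.22  1.53 -0.    1.39 -0.13]
```

```bash
python3 -m jog '[[-0.785,-0.543,0.04,0,0,0],[-0.785,-0.543,0.04,0,0,0],[-0.785,-0.543,0.04,0,0,0],[-0.785,-0.543,0.04,0,0,0]]' 0 && python3 -m jog '[[-0.785,-0.543,0.04,0,0,0],[-0.785,-0.543,0.04,0,0,0],[-0.785,-0.543,0.04,0,0,0],[-0.785,-0.543,0.04,0,0,0]]' && python3 -m jog '[[-0.785,-0.543,0.04,0,0,-0.065],[-0.785,-0.543,0.04,0,0,-0.065],[-0.785,-0.543,0.04,0,0,-0.065],[-0.785,-0.543,0.04,0,0,-0.065],[-0.785,-0.543,0.04,0,0,-0.065]]'
python3 - <<'E'
from seg import *
im,d,P=cloud("wrist"); cv2.imwrite("pics/w1.png",np.clip(im*1.3,0,255).astype(np.uint8)); np.savez("w1.npz",im=im,P=P)
plan((569.5,142.5,230),79.9)
for c,zr in (("green",(57,75)),("red",(57,75))):
    m=seg(im,P,c,None,zr)
    if m.sum()>20: Q=P[m]; print(c,m.sum(),Q.mean(0).round(1),*rect(Q),np.median(Q[:,2]))
E
```

```text
time_s: 0.6
position: [309.8, 440.6, 396.1]
orientation: [-0.495, -3.102, 0.003]
contact_force: [-0.1, 0.4, -0.3]
opening: 86.9
gripper_force: 0.0
time_s: 1.1
position: [425.7, 289.7, 388.4]
orientation: [-0.495, -3.102, 0.001]
contact_force: [0.0, 1.5, -0.3]
opening: 87.0
gripper_force: 0.0
time_s: 1.72
position: [539.7, 141.5, 380.3]
orientation: [-0.275, -3.128, -0.001]
contact_force: [0.0, -0.0, 0.2]
opening: 87.6
gripper_force: 0.0
shift [-0.1487  0.0282  0.7518] turn [ 0.0003 -0.0006  0.001 ] | pos [539.4 142.  380.4] t 1.775 F [ 0.2 -0.1 -0.3] open 87.2 grip 0.0 j [ 0.12  0.08  1.73  0.    1.33 -1.28]
green 1611 [567.9 144.8  67.5] [569.  144.7] [41.4 33.8] 80.1 67.79283417242783
red 1969 [462.  200.9  67.8] [462.2 201. ] [40.9 32.2] 70.8 67.7847665359809
```

View pics/w1.png

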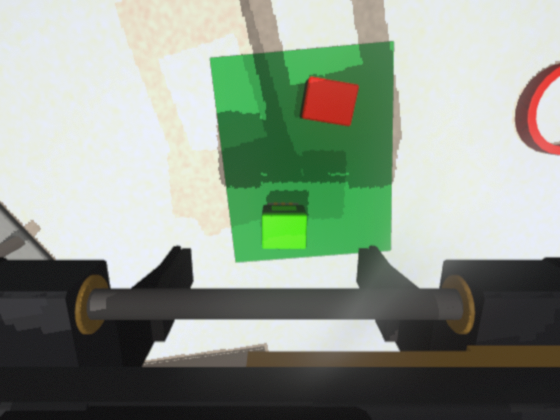

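Wrist view: green cap centred at px (285,228), square between the open fingers; red cap at (330,100), clear of the fingers. I descend for the grasp, tips 7 mm above the shoulder.

```bash
python3 -c "
from h import *
plan((569.2,143.9,218),80.1)"
```

```text
shift [-0.1461  0.0348  0.8119] turn [ 0.0003 -0.0006 -0.0007] | pos [539.4 142.  380.4] t 1.775 F [ 0.2 -0.1 -0.3] open 87.2 grip 0.0 j [ 0.12  0.08  1.73  0.    1.33 -1.28]
```

```bash
python3 -m jog '[[-0.146,0.035,0.2,0,0,0],[-0.146,0.035,0.4,0,0,0],[-0.146,0.035,0.55,0,0,0],[-0.146,0.035,0.68,0,0,0],[-0.146,0.035,0.77,0,0,0],[-0.146,0.035,0.812,0,0,0],[-0.146,0.035,0.812,0,0,0],[-0.146,0.035,0.812,0,0,0]]' 0 && python3 -m jog '[[0,0,0,0,0,0],[0,0,0,0,0,0],[0,0,0,0,0,0],[0,0,0,0,0,0],[0,0,0,0,0,0],[0,0,0,0,0,0],[0,0,0,0,0,0],[0,0,0,0,0,0]]' 1
python3 -c "
from h import *
plan((569.2,143.9,418),80.1)"
```

```text
time_s: 2.78
position: [570.6, 142.3, 219.5]
orientation: [0.275, 3.128, 0.001]
contact_force: [-0.3, 0.5, 1.3]
opening: 87.0
gripper_force: 0.0
time_s: 3.78
position: [570.1, 142.2, 218.4]
orientation: [0.275, 3.129, 0.0]
contact_force: [-0.4, 0.9, 0.4]
opening: 42.0
gripper_force: 30.0
shift [ 0.0057  0.008  -0.9982] turn [ 0.      0.     -0.0013] | pos [570.1 142.2 218.4] t 3.775 F [-0.4  0.9  0.4] open 42.0 grip 30.0 j [ 0.11  0.34  1.76  0.    1.04 -1.29]
```

```bash
python3 -m jog '[[0,0,-0.08,0,0,0],[0,0,-0.2,0,0,0],[0,0,-0.4,0,0,0],[0,0,-0.6,0,0,0],[0,0,-0.8,0,0,0],[0,0,-1,0,0,0],[0,0,-1,0,0,0]]'
python3 -c "
from h import *
plan((692,-146,420),80.1)
plan((692,-146,420),114.7)"
```

```text
time_s: 4.65
position: [570.9, 142.1, 423.9]
orientation: [0.275, 3.121, 0.002]
contact_force: [-0.7, -0.5, -0.9]
opening: 42.1
gripper_force: 30.0
shift [-0.848  -1.3126  0.0237] turn [ 0.0011  0.0041 -0.0014] | pos [570.9 142.1 423.9] t 4.65 F [-0.7 -0.5 -0.9] open 42.1 grip 30.0 j [ 0.11  0.12  1.61 -0.    1.41 -1.29]
shift [-0.848  -1.3126  0.0237] turn [-2.000e-04  4.300e-03 -2.897e-01] | pos [570.9 142.1 423.9] t 4.65 F [-0.7 -0.5 -0.9] open 42.1 grip 30.0 j [ 0.11  0.12  1.61 -0.    1.41 -1.29]
```

```bash
python3 -m jog '[[-0.42,-0.656,0.01,0,0,0],[-0.42,-0.656,0.01,0,0,0],[-0.42,-0.656,0.01,0,0,0],[-0.42,-0.656,0.01,0,0,0]]' && python3 -m jog '[[-0.42,-0.656,0.01,0,0,-0.288],[-0.42,-0.656,0.01,0,0,-0.288],[-0.42,-0.656,0.01,0,0,-0.288],[-0.42,-0.656,0.01,0,0,-0.288],[-0.42,-0.656,0.01,0,0,-0.288],[-0.42,-0.656,0.01,0,0,-0.288]]'
python3 - <<'E'
from seg import *
im,d,P=cloud("wrist"); cv2.imwrite("pics/w2.png",np.clip(im*1.3,0,255).astype(np.uint8)); np.savez("w2.npz",im=im,P=P)
plan((628,-176,300),114.7)
for c,zr in (("blue",(34,50)),("orange",(106,125)),("green",(100,300))):
    m=seg(im,P,c,None,zr)
    if m.sum()>20: Q=P[m]; print(c,m.sum(),Q.mean(0).round(1),*rect(Q),np.median(Q[:,2]))
E
```

```text
time_s: 5.15
position: [629.9, -4.3, 414.8]
orientation: [-0.281, -3.127, 0.001]
contact_force: [-0.4, 0.7, -1.9]
opening: 42.0
gripper_force: 30.0
time_s: 5.9
position: [689.4, -144.5, 414.0]
orientation: [0.667, -3.069, -0.001]
contact_force: [0.4, 1.5, -0.7]
opening: 41.7
gripper_force: 30.0
shift [ 0.3447 -0.016   0.5709] turn [ 0.0002 -0.0002 -0.0015] | pos [ 689.5 -144.5  414.2] t 5.95 F [ 0.2  0.3 -1.9] open 42.0 grip 30.0 j [-0.32  0.4   1.28  0.    1.46 -2.32]
blue 2958 [ 625.6 -175.7   40.7] [ 626.6 -175.3] [58.1 69. ] 24.5 40.82211602699175
orange 3073 [ 573.7 -200.9  114.5] [ 573. -200.] [ 13.7 118.1] 24.7 114.66559074251927
green 3480 [ 681.3 -148.8  263. ] [ 687.7 -145.8] [33.4 41.3] 23.4 263.2913681459131
```

View pics/w2.png

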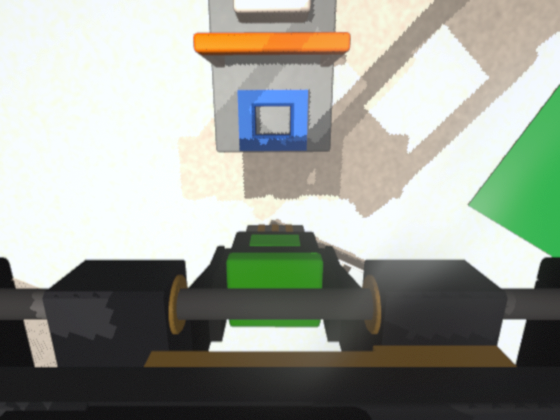

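Wrist view: pack held square in the fingers (cap at px (275,288)); socket hole at (273,120), orange bar at (272,42). I move above the socket, correcting for a small in-hand offset along the caddy's x.

```bash
python3 -c "
from h import *
plan((628.4,-174.7,270),114.6)"
```

```text
shift [ 0.3401 -0.011   0.7209] turn [ 0.0002 -0.0002 -0.0006] | pos [ 689.5 -144.5  414.2] t 5.95 F [ 0.2  0.3 -1.9] open 42.0 grip 30.0 j [-0.32  0.4   1.28  0.    1.46 -2.32]
```

```bash
python3 -m jog '[[0.2,-0.011,0,0,0,0],[0.34,-0.011,0.1,0,0,0],[0.34,-0.011,0.3,0,0,0],[0.34,-0.011,0.5,0,0,0],[0.34,-0.011,0.65,0,0,0],[0.34,-0.011,0.72,0,0,0],[0.34,-0.011,0.72,0,0,0],[0.34,-0.011,0.72,0,0,0]]'
python3 - <<'E'
from seg import *
plan((628.4,-174.7,255),114.6)
im,d,P=cloud("wrist"); cv2.imwrite("pics/w3.png",np.clip(im*1.3,0,255).astype(np.uint8))
im,d,P=cloud("scene"); np.savez("s3.npz",im=im,P=P)
cv2.imwrite("pics/s3.png",np.clip(cv2.resize(im[170:330,180:340],None,fx=3.5,fy=3.5)*1.5,0,255).astype(np.uint8))
for c,zr in (("green",(110,135)),("blue",(34,45)),("orange",(106,125))):
    m=seg(im,P,c,(450,800,-300,0),zr)
    if m.sum()>20: Q=P[m]; print(c,m.sum(),Q.mean(0).round(1),*rect(Q),np.median(Q[:,2]))
E
```

```text
time_s: 6.95
position: [629.4, -176.0, 272.2]
orientation: [-0.666, 3.068, -0.003]
contact_force: [0.8, -0.4, -0.3]
opening: 41.8
gripper_force: 30.0
shift [0.002  0.0079 0.0861] turn [-0.001   0.0009 -0.0008] | pos [ 629.4 -176.   272.2] t 6.95 F [ 0.8 -0.4 -0.3] open 41.8 grip 30.0 j [-0.39  0.4   1.56 -0.    1.18 -2.39]
blue 78 [ 646.9 -182.2   39.1] [ 649.4 -180.1] [83.8 42.2] 74.6 39.24066507905201
orange 191 [ 579.6 -214.3  112.8] [ 579.2 -214. ] [13.4 94.6] 25.8 112.78692653074779
```

View pics/s3.png

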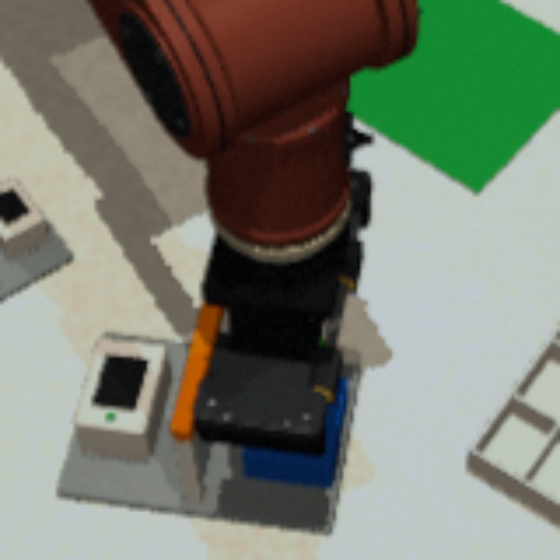

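The scene crop shows the gripper body (270,395) beside the orange bar (200,370), clear of it, above the blue block. I go down gently and watch the force.

```bash
python3 -m jog '[[0.002,0.008,0.02,0,0,0],[0.002,0.008,0.04,0,0,0],[0.002,0.008,0.06,0,0,0],[0.002,0.008,0.08,0,0,0],[0.002,0.008,0.1,0,0,0],[0.002,0.008,0.115,0,0,0],[0.002,0.008,0.115,0,0,0],[0.002,0.008,0.115,0,0,0]]'
python3 -c "
from h import *
plan((628.4,-174.7,230),114.6)"
```

```text
time_s: 8.05
position: [627.7, -174.6, 247.5]
orientation: [-0.666, 3.07, -0.0]
contact_force: [-0.6, -0.7, -0.7]
opening: 42.1
gripper_force: 30.0
shift [-0.003  -0.0019  0.0873] turn [-0.0001  0.0001 -0.0009] | pos [ 627.7 -174.6  247.5] t 8.05 F [-0.6 -0.7 -0.7] open 42.1 grip 30.0 j [-0.39  0.43  1.57 -0.    1.14 -2.39]
```

```bash
python3 -m jog '[[0,0,0.02,0,0,0],[0,0,0.04,0,0,0],[0,0,0.06,0,0,0],[0,0,0.075,0,0,0],[0,0,0.085,0,0,0],[0,0,0.085,0,0,0],[0,0,0.085,0,0,0]]'
python3 -c "
from h import *
plan((628.4,-174.7,229),114.6)"
```

```text
time_s: 8.93
position: [627.7, -174.6, 230.5]
orientation: [-0.666, 3.07, -0.0]
contact_force: [0.1, 0.4, -1.5]
opening: 42.1
gripper_force: 30.0
shift [-0.003  -0.002   0.0076] turn [-0.0001  0.0001 -0.0009] | pos [ 627.7 -174.6  230.5] t 8.925 F [ 0.1  0.4 -1.5] open 42.1 grip 30.0 j [-0.39  0.45  1.58 -0.    1.11 -2.39]
```

```bash
python3 -m jog '[[0,0,0.005,0,0,0],[0,0,0.008,0,0,0],[0,0,0.008,0,0,0],[0,0,0.008,0,0,0]]' && python3 -m jog '[[0,0,0,0,0,0],[0,0,0,0,0,0],[0,0,0,0,0,0],[0,0,0,0,0,0],[0,0,0,0,0,0],[0,0,0,0,0,0],[0,0,0,0,0,0],[0,0,0,0,0,0]]' 0
python3 -c "
from h import *
plan((628.4,-174.7,429),114.6)"
```

```text
time_s: 9.43
position: [627.8, -174.6, 229.4]
orientation: [-0.666, 3.07, -0.001]
contact_force: [-2.8, 0.8, 5.6]
opening: 41.8
gripper_force: 30.0
time_s: 10.42
position: [627.6, -174.5, 228.8]
orientation: [-0.666, 3.07, -0.0]
contact_force: [0.2, -0.1, -0.8]
opening: 86.8
gripper_force: 0.0
shift [-0.0032 -0.0023 -1.0012] turn [-0.     -0.     -0.0009] | pos [ 627.6 -174.5  228.8] t 10.425 F [ 0.2 -0.1 -0.8] open 86.8 grip 0.0 j [-0.39  0.45  1.58 -0.    1.11 -2.39]
```

```bash
python3 -m jog '[[0,0,-0.1,0,0,0],[0,0,-0.25,0,0,0],[0,0,-0.5,0,0,0],[0,0,-0.75,0,0,0],[0,0,-0.95,0,0,0],[0,0,-0.95,0,0,0],[0,0,-0.95,0,0,0]]'
python3 - <<'E'
from seg import *
im,d,P=cloud("wrist"); cv2.imwrite("pics/w4.png",np.clip(im*1.3,0,255).astype(np.uint8))
plan((573,-200,420),24.6)
for c,zr in (("green",(70,90)),("orange",(106,125)),("blue",(34,45))):
    m=seg(im,P,c,None,zr)
    if m.sum()>20: Q=P[m]; print(c,m.sum(),Q.mean(0).round(1),*rect(Q),np.median(Q[:,2]))
E
```

```text
time_s: 11.3
position: [627.4, -174.4, 419.3]
orientation: [-0.666, 3.07, -0.001]
contact_force: [0.4, -1.3, -0.2]
opening: 86.9
gripper_force: 0.0
shift [ 0.2998 -0.0041 -0.0096] turn [ 0.     -0.0008  0.7491] | pos [ 627.2 -174.4  418. ] t 11.35 F [-0.6 -1.  -0.3] open 87.3 grip 0.0 j [-0.39  0.27  1.44  0.    1.43 -2.39]
green 1235 [ 624.7 -176.9   78.7] [ 625.5 -176.2] [31.  39.3] 24.7 78.81859311888661
orange 2327 [ 572.2 -200.8  114.5] [ 572.2 -200.4] [ 13.1 118.4] 24.4 114.63915825712064
blue 1345 [ 617.7 -182.    40.8] [ 626.2 -175.6] [58.  67.8] 24.6 40.85466494875675
```

View pics/w4.png

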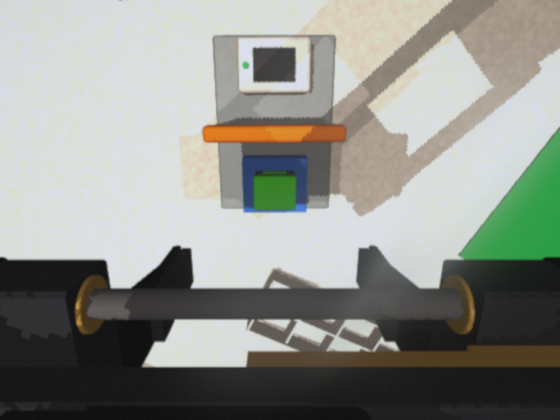

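Wrist view: pack seated in the blue socket (cap at px (275,190), top at 78.8 mm, which is home); orange bar at (275,133). I turn 90° over the handle with the fingers half closed.

```bash
python3 -m jog '[[0.1,0,0,0,0,0.375],[0.2,0,0,0,0,0.375],[0.3,-0.004,0,0,0,0.375],[0.3,-0.004,0,0,0,0.375],[0.3,-0.004,0,0,0,0.375],[0.3,-0.004,0,0,0,0.375]]' 0.5 && python3 -m jog '[[0,0,0,0,0,0.374],[0,0,0,0,0,0.374],[0,0,0,0,0,0.374],[0,0,0,0,0,0.374],[0,0,0,0,0,0.374],[0,0,0,0,0,0.374]]'
python3 - <<'E'
from seg import *
im,d,P=cloud("wrist")
plan((572.7,-200.2,271),24.6)
m=seg(im,P,"orange",None,(106,125)); Q=P[m]; print(m.sum(),Q.mean(0).round(1),*rect(Q))
E
```

```text
time_s: 12.1
position: [573.3, -200.0, 417.7]
orientation: [-0.554, -3.091, -0.001]
contact_force: [-0.2, -0.4, 0.1]
opening: 44.6
gripper_force: 0.0
time_s: 12.85
position: [573.4, -200.0, 418.5]
orientation: [-1.691, -2.647, 0.0]
contact_force: [0.8, 0.3, -0.4]
opening: 43.5
gripper_force: 0.0
shift [ 7.000e-04 -3.200e-03  7.377e-01] turn [-0.0001 -0.0001  0.0019] | pos [ 573.4 -200.1  418.5] t 12.9 F [-0.5 -0.2 -1.1] open 43.2 grip 0.0 j [-0.47  0.17  1.56 -0.    1.41 -0.9 ]
1813 [ 570.4 -196.   114.8] [ 572.1 -199.4] [ 12.  117.6] 24.6
```

```bash
python3 -m jog '[[0,-0.003,0.2,0,0,0.002],[0,-0.003,0.4,0,0,0.002],[0,-0.003,0.55,0,0,0.002],[0,-0.003,0.65,0,0,0.002],[0,-0.003,0.71,0,0,0.002],[0,-0.003,0.737,0,0,0.002],[0,-0.003,0.737,0,0,0.002],[0,-0.003,0.737,0,0,0.002]]' && python3 -m jog '[[0,0,0,0,0,0],[0,0,0,0,0,0],[0,0,0,0,0,0],[0,0,0,0,0,0],[0,0,0,0,0,0],[0,0,0,0,0,0]]' 1
```

```text
time_s: 13.9
position: [573.2, -200.6, 272.5]
orientation: [1.701, 2.639, 0.0]
contact_force: [-0.5, 0.3, 0.3]
opening: 43.7
gripper_force: 0.0
time_s: 14.65
position: [572.9, -200.4, 271.5]
orientation: [1.702, 2.64, 0.0]
contact_force: [1.2, -0.5, 0.7]
opening: 13.9
gripper_force: 30.0
```

Gripped: 13.9 mm opening matches the 14 mm bar. I lift slowly by 130 mm.

```bash
python3 -m jog '[[0,0,-0.02,0,0,0],[0,0,-0.05,0,0,0],[0,0,-0.1,0,0,0],[0,0,-0.15,0,0,0],[0,0,-0.2,0,0,0],[0,0,-0.25,0,0,0],[0,0,-0.3,0,0,0],[0,0,-0.35,0,0,0]]' && python3 -m jog '[[0,0,-0.05,0,0,0],[0,0,-0.1,0,0,0],[0,0,-0.15,0,0,0],[0,0,-0.2,0,0,0],[0,0,-0.25,0,0,0],[0,0,-0.28,0,0,0],[0,0,-0.3,0,0,0],[0,0,-0.3,0,0,0]]' && python3 -m jog '[[0,0,0,0,0,0],[0,0,0,0,0,0],[0,0,0,0,0,0],[0,0,0,0,0,0]]'
python3 - <<'E'
from seg import *
plan((572.7,-200.2,401),24.6)
for n in ("wrist","side","scene"):
    im,d,P=cloud(n); print(n)
    if n!="wrist": cv2.imwrite(f"pics/{n}5.png",np.clip(cv2.resize(im[130:350,180:430],None,fx=2.4,fy=2.4)*1.5,0,255).astype(np.uint8))
    for c,zr in (("green",(185,235)),("orange",(225,260)),("blue",(155,185))):
        m=seg(im,P,c,(400,800,-400,0),zr)
        if m.sum()>40:
            Q=P[m]; A=np.c_[Q[:,:2]-Q[:,:2].mean(0),np.ones(len(Q))]; print(c,m.sum(),Q.mean(0).round(1),*rect(Q),"z",np.median(Q[:,2]).round(1),"slope",np.linalg.lstsq(A,Q[:,2],rcond=None)[0][:2].round(3))
E
```

```text
time_s: 15.65
position: [572.8, -200.4, 342.1]
orientation: [1.702, 2.64, 0.0]
contact_force: [-0.7, -0.6, -5.2]
opening: 13.7
gripper_force: 30.0
time_s: 16.65
position: [572.8, -200.4, 401.6]
orientation: [1.702, 2.64, 0.0]
contact_force: [0.1, 0.6, -5.9]
opening: 14.0
gripper_force: 30.0
time_s: 17.15
position: [572.8, -200.4, 401.2]
orientation: [-1.702, -2.64, 0.0]
contact_force: [0.3, 0.1, -7.1]
opening: 13.3
gripper_force: 30.0
shift [0.0012 0.0001 0.0011] turn [-0.0001 -0.0001 -0.0019] | pos [ 572.8 -200.4  401.2] t 17.15 F [ 0.3  0.1 -7.1] open 13.3 grip 30.0 j [-0.47  0.18  1.58 -0.    1.38 -0.89]
wrist
green 1673 [ 615.  -170.5  207.7] [ 617.5 -174.2] [21.1 32.6] 21.2 z 208.5 slope [0.134 0.177]
orange 4923 [ 562.6 -180.6  244.3] [ 566.6 -189.7] [13.5 96. ] 25.1 z 244.5 slope [ 0.009 -0.003]
blue 3133 [ 608.3 -164.7  170.5] [ 623.3 -169.7] [59.9 56.8] 24.5 z 170.6 slope [ 0.017 -0.006]
side
green 47 [ 631.8 -179.8  207.3] [ 630.5 -176.8] [14.9 39.4] 34.2 z 207.7 slope [-0.118 -0.022]
orange 70 [ 587.8 -239.7  242.9] [ 587.6 -237.8] [13.2 38.9] 29.2 z 243.1 slope [0.051 0.05 ]
blue 111 [ 624.7 -185.4  169.1] [ 620.8 -187.7] [50.3 84.6] 60.4 z 169.5 slope [-0.017 -0.002]
scene
green 274 [ 627.6 -178.8  206.7] [ 581.5 -200.1] [136.2  42.7] 26.4 z 207.0 slope [0.044 0.058]
orange 118 [ 589.8 -237.1  243. ] [ 587.9 -233.8] [13.3 47.8] 23.4 z 243.1 slope [-0.006  0.011]
blue 455 [ 636.9 -188.2  167.6] [ 627.6 -176.9] [60.3 71.7] 25.0 z 168.7 slope [-0.03   0.043]
```

View pics/side5.png

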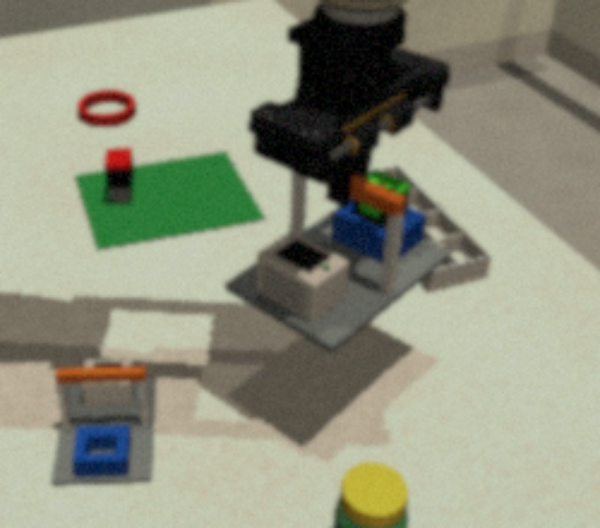

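The side crop shows the caddy hanging level about 130 mm up, with the green pack at (380,195) still seated. Bystanders are untouched and the grip is steady, so I hand in.

```bash
python3 -c "
from plant import ticket
print(ticket.job_done())"
```

```text
the job is handed in; nothing more can be done
None
```

The green-capped pack is plugged fully home in the larger caddy's socket and released. The caddy is held by its orange handle, level and steady about 130 mm above the bench, with no bystander disturbed. The job is handed in, though the hand-in returned no verdict.

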